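# Set a laboratory jar mill for its next run

## Task

Get the bench jar mill ready for a fast run: put its gear lever fully home in the green-dot gear (far end of the gate lane away from the rollers), going through the neutral slot, and lay the white milling jar from its rest on the two rollers, lengthwise and about mid-way between the end plates. Set the jar down, do not drop it, and leave the vial bin, the amber bottle and the steel beaker where they stand.

Things in the scene. Friction and masses are not known exactly. Their poses are not given: they have to be found in the camera images.
- mill: Bench jar mill, fixed: white base 390 mm wide (y), 200 mm deep (x), 65 mm high; grey gearbox 190 x 140 mm, top 146 mm up, at its -y end; two black rollers over the rest. Origin: centre of its footprint at bench level; x away from the operator, y along the rollers from the gearbox to the free end, z up. Yaw within 0.2 rad of the world's axes.
- roller_mid (a point): Midway between the two roller axes and midway along them, at axis height, 100 mm up; axes as the mill. Rollers along y, radius 18 mm, axes at x = -31 and +31 mm, rubber 214 mm long; the front one is held by the gearbox, the rear one turns freely. A jar lying on both has its axis 39 mm above this point. Steel end plates 220 mm apart inside, 160 mm deep, rise to 125 mm above the bench.
- gate: Steel H gate plate, 112 x 96 mm, on the gearbox; axes as the mill, origin under the middle of the neutral slot, 147 mm up. Dots past the lane ends: white (roller side, near), yellow (roller side, far), blue (outer side, near), green (outer side, far, i.e. +x and -y: the gear wanted).
- gate_center (a point): Centre of the H gate's neutral slot on the plate's upper face, 150 mm above the bench; axes as the mill. Two lanes along x at y = +16 mm (roller side) and y = -16 mm (outer side), joined at x = 0 by the neutral slot along y. Slots 16 mm wide; lanes end at x = -34 and +34 mm; the steel between the lanes has rounded noses at the neutral slot.
- pivot (a point): The gear lever's pivot, inside the gearbox 100 mm straight below gate_center; axes as the mill. Knob centre from here, in mill axes, with a = shift and b = select: 215 mm x (sin a, -cos a sin b, cos a cos b).
- knob (a point): Centre of the black ball knob (42 mm diameter, flat red cap on top reaching 22 mm above it; 22 mm collar below) on the 12 mm steel lever, 215 mm from the pivot; 265 mm above the bench with the lever upright. Axes turn with the lever, z along it upward.
- shift (a joint): Fore-and-aft angle of the gear lever, rad: 0 neutral, +0.25 home at the far (+x) end of a lane, -0.25 home at the near end; knob travel about 53 mm either way. Starts anywhere along the lane. Held by friction (about 4 N at the knob), no spring. Leaves 0 by more than about 0.03 only in a lane.
- select (a joint): Sideways angle of the gear lever, rad: -0.16 in the lane on the roller side (+y; it starts there), +0.16 in the outer lane (-y); ends at -0.165 and +0.165; knob travel about 35 mm either way. Held by friction (about 3.5 N at the knob), no spring. Can cross only while shift is near 0.
- jar: White ceramic milling jar, 0.4 to 0.8 kg: body 61 mm diameter, 96 mm long, with two black rubber bands (64 mm diameter, 12 mm wide) at its ends, the bare body between them 68 mm long; steel lid with brass screw adds 22 mm at the +x end. Origin: on the axis at the middle of the body; x is the axis, toward the lid. Either end may point either way. It can roll.
- rest: Aluminium jar rest, fixed: base 130 x 85 mm; two blue rods (16 mm diameter, tops 36 mm up, 48 mm apart) along its x between two end pieces 32 mm high, 68 mm wide. The jar lies along its x, axis 60 mm above the bench. Origin: centre of its underside. Stands left or right of the mill, where the vial bin does not.
- vial_bin: Bystander: green bin of capped vials, 150 x 110 mm, about 65 mm high, fixed. Origin: centre of its underside.
- amber_bottle: Bystander: amber glass bottle, 58 mm diameter, 125 mm high, loose. Origin: centre of its underside.
- beaker: Bystander: steel beaker, 66 mm diameter, 75 mm high, loose. Origin: centre of its underside.
Mind the look-alikes: they are no part of the job. Leave any pink look-alike of the jar alone.

How it is judged:
By the outcome, as a careful person would: the job done as asked, in the order asked, and still so for the second after the job is handed in, with the robot touching nothing.
It also fails if it takes over 54 s, if anything falls off the work surface, if the arm or the gripper's body presses on something with over 40 N, if the wrist force passes 120 N, or if a joint passes its speed limit or range.

## Robot

A 6-joint arm with a two-finger parallel gripper is mounted at the origin on the work surface. World frame = base frame: x ahead of the robot, y to its left, z up, the work surface at z = 0. Lengths are in m, angles in rad, forces in N, time in s.
With the tool pointing down it reaches from about 0.325 to 0.775 m from the base axis. Payload 5.5 kg.
Tool frame: the origin (TCP) lies midway between the tips of the shut fingers; the grasp point (between the pads) lies 19 mm behind it; z points along the fingers, y is the line along which they close (so a half turn about z gives the same grasp; the last joint's range is limited). The gripper opens to 85 mm and grips with 20 to 120 N. Pads are 22 mm wide; open, the fingers measure 114 mm over their backs; the gripper's body (76 mm by 85 mm) begins 54 mm behind the grasp point. The pads swing forward as they close: fully open they stand 13 mm farther back than shut.
Start: joints at [1.231, 0.091, 1.231, -0, 1.82, -0.057], TCP at [0.167, 0.576, 0.231] pointing down, gripper open.
Joint ranges: [-2.87, 2.87], [-0.86, 2.18], [0.17, 2.46], [-1.51, 4.65], [0.06, 2.69], [-2.65, 2.65]. Speed limits (rad/s): [2.57, 2.57, 3.01, 3.14, 3.14, 3.14].

## Interface

Orientations are given as a unit quaternion [x, y, z, w].
In Python, from bench import robot gives the robot as it stands.
- The arm moves only by the tool apply_moves, never from a script. Its argument "deltas" is a list of rows, each an object with "linear": the shift along the world's x, y, z in cm, a list of three; "delta_rot": the turn, a rotation vector about the world's x, y, z in degrees, a list of three; "grip": the opening, from 0 (shut) to 1 (fully open). A call has 1 to 12 rows; each row is the pose to reach, as a shift and turn from the pose commanded when the call began; what a row does not reach only later rows make up. A row lasts 1/8 s, in which the tool goes at most 62.5 mm and 10.7 degrees, less where a joint would pass 70% of its speed; a pose out of reach is approached as far as the arm can. A call with a gripper value outside its range is refused whole. The fingers move at their own pace and stop on an object; "newtons" is the grip in N (left out, the last holds). Time passes only in rows, so rows that repeat a pose let the fingers close. It gives the time, the measured TCP pose, the force, the opening and the grip force at its end, in the units of the state.
- robot.get_state(): the state, without advancing time (a new reading comes with each control period).
- robot.get_image(name): name is "scene" or "top"; returns a dict with "pixels" (420x560x3 uint8, red, green, blue), "camera_matrix" (3x3 intrinsics, pixels), "dist" ([k1, k2, p1, p2, k3] as OpenCV has them; the pictures are not rectified), "xyz" and "attitude" of the camera in the world. Camera axes: x right, y down, z forward; pixel columns grow to the right and rows downward; lengths in m; the calibration is good to about 2 mm. A picture is of the moment at which its call begins. There is no depth.
- robot.sign_off(): hands the job in; it is judged then, once.
The state is a dict: "t": time; "qpos": joint angles; "qvel": joint speeds; "tau": joint torques, N m; "tcp_pos": TCP position; "orientation": TCP orientation; "wrist_force": force on the tool from outside, world axes, zero at the start; "torque": the same for the moment, N m; "gripper_width": opening from 0.0 (shut) to 1.0 (fully open); "grasp_force": force on a finger pad.
Only numpy, scipy, OpenCV 4.12 (cv2) and the standard library are available. Lean on these libraries where they do the work, as an engineer would, in place of code of your own. Each camera call takes 0.05 s, during which the arm holds its last target. There are 200 camera calls.

## Working session

There is one attempt and no reset: what is moved stays moved. The work goes in short steps, Python scripts to look and compute and a tool call to move; the robot and the scene stay as the last step left them, time stands still between calls to the robot, and variables do not carry over. Pictures are saved under pics/ and viewed, at most 11 in all, crops included, and the job is handed in when it is done.

Besides the shell and the picture viewer there is one more tool, called after ">>>" as name([rows], argument=value, ...), one row to a line, values as JSON. apply_moves: Moves the arm, as the interface text tells. Its arguments: {"type":"object","properties":{"deltas":{"type":"array","items":{"type":"object","properties":{"linear":{"type":"array","items":{"type":"number"}},"delta_rot":{"type":"array","items":{"type":"number"}},"grip":{"type":"number"}}}},"newtons":{"type":"number"}},"required":["deltas"]}

```bash
mkdir -p pics
cat > h.py <<'E'
import numpy as np, cv2
from scipy.spatial.transform import Rotation as R
from bench import robot
def grab(name,fn=None):
    im=robot.get_image(name)
    if fn: cv2.imwrite('pics/'+fn,cv2.cvtColor(im['pixels'],cv2.COLOR_RGB2BGR))
    return im
def rot(im):
    a=np.array(im['attitude'],float)
    return a if a.shape==(3,3) else R.from_quat(a).as_matrix()
def ray(im,uv):
    p=cv2.undistortPoints(np.array(uv,float).reshape(-1,1,2),np.array(im['camera_matrix']),np.array(im['dist'])).reshape(-1,2)
    d=np.c_[p,np.ones(len(p))]@rot(im).T
    return np.array(im['xyz']),d
def onz(im,uv,z):
    o,d=ray(im,uv); return o+d*((z-o[2])/d[:,2])[:,None]
def proj(im,P):
    M=rot(im); P=np.array(P,float).reshape(-1,3)
    rv,_=cv2.Rodrigues(M.T); t=-M.T@np.array(im['xyz'])
    return cv2.projectPoints(P,rv,t,np.array(im['camera_matrix']),np.array(im['dist']))[0].reshape(-1,2)
def tri(im1,uv1,im2,uv2):
    o1,d1=ray(im1,uv1);o2,d2=ray(im2,uv2);d1=d1[0]/np.linalg.norm(d1[0]);d2=d2[0]/np.linalg.norm(d2[0])
    s=np.linalg.lstsq(np.c_[d1,-d2],o2-o1,rcond=None)[0]
    a=o1+s[0]*d1;b=o2+s[1]*d2
    return (a+b)/2,np.linalg.norm(a-b)
E
python3 - <<'E'
from h import *
for n in('scene','top'):
    im=grab(n,n+'0.png');print(n,im['xyz'],im['attitude'],np.array(im['camera_matrix']).tolist(),im['dist'])
s=robot.get_state();print(s)
E
```

```text
scene [1.32114511 0.76977334 1.22769039] [ 0.34468614  0.84760129 -0.37477883 -0.14934638] [[524.6389178265015, 0.0, 275.41578104053036], [0.0, 524.6389178265015, 214.7799186083097], [0.0, 0.0, 1.0]] [-0.06818578  0.          0.          0.          0.        ]
top [ 0.34757501 -0.06744172  1.39540955] [ 0.71527885 -0.69605242  0.04446701 -0.04370209] [[419.3037255802792, 0.0, 288.3663818295317], [0.0, 419.3037255802792, 207.41925163647448], [0.0, 0.0, 1.0]] [-0.00035937  0.          0.          0.          0.        ]
{'t': 0.1, 'qpos': array([ 1.23133219e+00,  9.17767717e-02,  1.23176122e+00, -1.82395658e-05,
        1.81978707e+00, -5.66948089e-02]), 'qvel': array([-0.0023993 , -0.00071545, -0.00380854,  0.00067505, -0.00017489,
        0.00031572]), 'tau': array([ 1.79335686e-03, -4.60214067e+01, -4.19218647e+01, -1.38373925e-04,
        1.06341974e-02,  4.90736591e-05]), 'tcp_pos': array([0.16733153, 0.57593662, 0.2302704 ]), 'orientation': array([ 1.40916260e-01,  9.90021140e-01, -8.51002364e-04, -1.61789048e-04]), 'wrist_force': array([ 0.29453378, -0.13516489, -0.03676758]), 'torque': array([-0.03296837, -0.01015631, -0.00267832]), 'grasp_force': 0.0, 'gripper_width': 1.0033972151264987}
```

View pics/scene0.png

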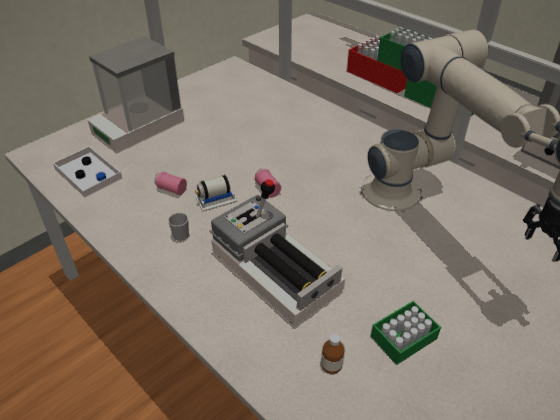

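View pics/top0.png

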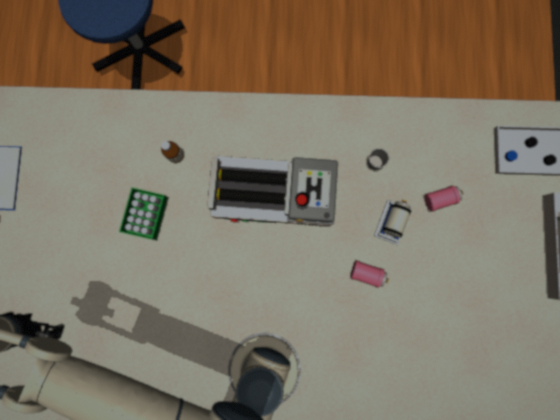

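The scene view shows the mill at about (275,255), with the knob at (267,187), the jar on its rest at (214,188), pink decoys at (170,183) and (268,181), the beaker at (179,227), the bottle at (333,353) and the bin at (406,332). In the top view the mill is at about (272,190), the knob at (302,200) and the jar at (396,219). Next I'll crop the mill and the jar.

Run:
```python
from h import *
a=cv2.imread('pics/top0.png')[140:260,200:440]; b=cv2.imread('pics/scene0.png')[150:320,170:350]
a=cv2.resize(a,None,fx=3.3,fy=3.3,interpolation=cv2.INTER_CUBIC)
cv2.imwrite('pics/ca.png',a); cv2.imwrite('pics/cb.png',cv2.resize(b,None,fx=3.4,fy=3.4,interpolation=cv2.INTER_CUBIC))
top=grab('top');sc=grab('scene')
def red(im):
    p=cv2.cvtColor(im['pixels'],cv2.COLOR_RGB2HSV);m=((p[...,0]<6)|(p[...,0]>175))&(p[...,1]>190)&(p[...,2]>70)
    n,l,s,c=cv2.connectedComponentsWithStats(m.astype(np.uint8));return [(s[i].tolist(),c[i].round(1).tolist()) for i in range(1,n) if s[i,4]>8]
print(red(top));print(red(sc))
```

```text
[([297, 194, 10, 11, 88], [301.4, 199.1])]
[([348, 46, 59, 47, 1298], [375.6, 71.3]), ([265, 180, 9, 6, 39], [268.9, 182.6])]
```

View pics/ca.png

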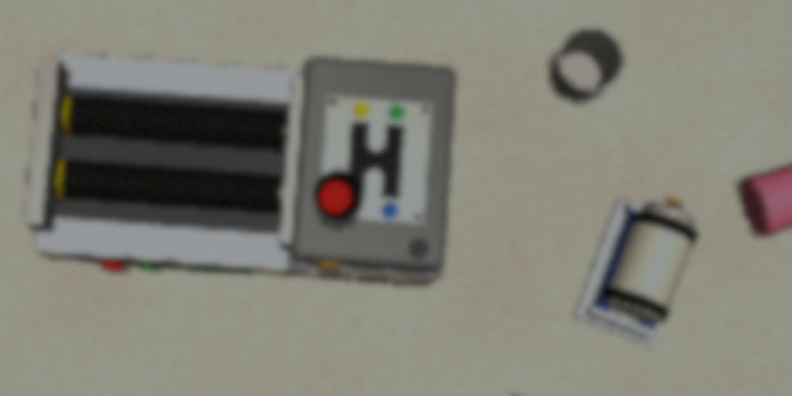

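View pics/cb.png

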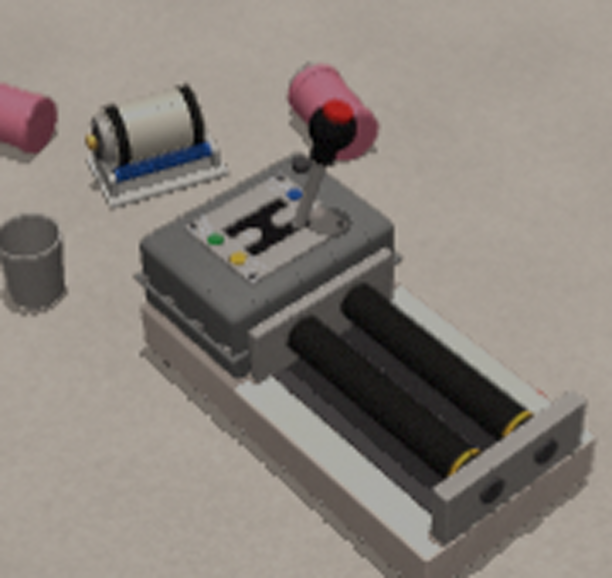

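The crops show the knob at the near end of the roller-side lane, the yellow, green and blue dots at (361,110), (397,112) and (390,210) of the top crop, and the jar's lid pointing toward +x. Next I'll measure these points.

Run:
```python
from h import *
top=grab('top');sc=grab('scene')
def cc(im,lo,hi,box,k=0):
    p=cv2.cvtColor(im['pixels'],cv2.COLOR_RGB2HSV);m=cv2.inRange(p,lo,hi);w=np.zeros_like(m);x0,y0,x1,y1=box;w[y0:y1,x0:x1]=m[y0:y1,x0:x1]
    n,l,s,c=cv2.connectedComponentsWithStats(w)
    i=1+np.argmax(s[1:,4]);return c[i],s[i,4],(l==i).astype(np.uint8)
box=(298,165,335,210);D={}
for n,lo,hi in(('y',(20,120,80),(34,255,255)),('g',(45,90,50),(85,255,255)),('b',(100,120,50),(125,255,255))):
    c,a,_=cc(top,lo,hi,box);D[n]=onz(top,c,.15)[0];print(n,c.round(1),a,D[n].round(4))
print('centre yb',((D['y']+D['b'])/2).round(4),'dist g-b',D['g']-D['b'],np.hypot(*(D['g']-D['b'])[:2]))
d=D['g']-D['b'];print('yaw gb',np.arctan2(d[1],d[0]))
# roller black rubber, yellow marks
T=lambda x,y:(x/3.3+200,y/3.3+140)
e=onz(top,[T(60,55),T(303,72)],.065);d=e[0]-e[1];print('base edge',e.round(4),np.arctan2(-d[0],d[1]))
# rollers
p=top['pixels'].max(2);w=np.zeros_like(p);w[160:210,214:288]=(p[160:210,214:288]<38)
n,l,s,c=cv2.connectedComponentsWithStats(w)
for i in range(1,n):
    if s[i,4]>150:
        ct=cv2.findContours((l==i).astype(np.uint8),0,2)[0][0];r=cv2.minAreaRect(ct);bp=onz(top,cv2.boxPoints(r),.105);print('roller',s[i],r,onz(top,r[0],.105).round(4)); 
        v=bp[[1,2]]-bp[[0,1]];k=np.argmax(np.linalg.norm(v,axis=1));q=v[k]*np.sign(v[k][1]);print(' len',np.linalg.norm(v,axis=1),'yaw',np.arctan2(-q[0],q[1]))
# jar
px=top['pixels'].astype(int);print('jar px',px[219,396],px[205,399],px[185,380],px[222,389])
def red(im,box):
    p=cv2.cvtColor(im['pixels'],cv2.COLOR_RGB2HSV);m=((p[...,0]<6)|(p[...,0]>175))&(p[...,1]>190)&(p[...,2]>70)
    x0,y0,x1,y1=box;ys,xs=np.nonzero(m[y0:y1,x0:x1]);return xs.mean()+x0,ys.mean()+y0
k=tri(top,red(top,(290,185,312,210)),sc,red(sc,(255,172,280,195)));print('cap',k, sc['xyz'])
```

```text
y [309.  172.8] 10 [ 0.611  -0.1262  0.15  ]
g [319.6 173.5] 11 [ 0.6096 -0.1584  0.15  ]
b [317.7 203. ] 7 [ 0.5195 -0.1543  0.15  ]
centre yb [ 0.5653 -0.1402  0.15  ] dist g-b [ 0.09005714 -0.00416221  0.        ] 0.09015326944466956
yaw gb -0.04618458302290884
base edge [[ 0.6741  0.1656  0.065 ]
 [ 0.6637 -0.0738  0.065 ]] -0.04364424254091221
roller [222 169  64  17 757] ((253.4399871826172, 176.8103790283203), (63.714332580566406, 11.967214584350586), 4.236394882202148) [[0.6029 0.0452 0.105 ]]
 len [0.03809076 0.19987925] yaw -0.047637588885867076
roller [220 188  64  17 741] ((251.5304412841797, 196.0966339111328), (63.799678802490234, 11.777823448181152), 4.316027641296387) [[0.5418 0.0489 0.105 ]]
 len [0.03705382 0.19898242] yaw -0.04873305123544997
jar px [148 151 138] [56 54 50] [147 145 131] [116 113  99]
cap (array([ 0.51196972, -0.10065246,  0.2688832 ]), np.float64(0.0019093911079198502)) [1.32114511 0.76977334 1.22769039]
```

>>> apply_moves([
  {"linear": [3, -5, 5], "delta_rot": [0, 0, 3]},
  {"linear": [34.6, -68, 10], "delta_rot": [0, 0, 13.6]},
  {"linear": [34.6, -68, 10], "delta_rot": [0, 0, 13.6]},
  {"linear": [34.6, -68, 10], "delta_rot": [0, 0, 13.6]},
  {"linear": [34.6, -68, 10], "delta_rot": [0, 0, 13.6]},
  {"linear": [34.6, -68, 10], "delta_rot": [0, 0, 13.6]},
  {"linear": [34.6, -68, 10], "delta_rot": [0, 0, 13.6]},
  {"linear": [34.6, -68, 10], "delta_rot": [0, 0, 13.6]},
  {"linear": [34.6, -68, 10], "delta_rot": [0, 0, 13.6]},
  {"linear": [34.6, -68, 10], "delta_rot": [0, 0, 13.6]},
  {"linear": [34.6, -68, 10], "delta_rot": [0, 0, 13.6]},
  {"linear": [34.6, -68, 10], "delta_rot": [0, 0, 13.6]},
])

```text
validation failed for argument at $.de...
```

>>> apply_moves([
  {"linear": [3, -5, 5], "delta_rot": [0, 0, 3], "grip": 1},
  {"linear": [34.6, -68, 10], "delta_rot": [0, 0, 13.6], "grip": 1},
  {"linear": [34.6, -68, 10], "delta_rot": [0, 0, 13.6], "grip": 1},
  {"linear": [34.6, -68, 10], "delta_rot": [0, 0, 13.6], "grip": 1},
  {"linear": [34.6, -68, 10], "delta_rot": [0, 0, 13.6], "grip": 1},
  {"linear": [34.6, -68, 10], "delta_rot": [0, 0, 13.6], "grip": 1},
  {"linear": [34.6, -68, 10], "delta_rot": [0, 0, 13.6], "grip": 1},
  {"linear": [34.6, -68, 10], "delta_rot": [0, 0, 13.6], "grip": 1},
  {"linear": [34.6, -68, 10], "delta_rot": [0, 0, 13.6], "grip": 1},
  {"linear": [34.6, -68, 10], "delta_rot": [0, 0, 13.6], "grip": 1},
  {"linear": [34.6, -68, 10], "delta_rot": [0, 0, 13.6], "grip": 1},
  {"linear": [34.6, -68, 10], "delta_rot": [0, 0, 13.6], "grip": 1},
])

```text
t: 1.8
tcp_pos: [0.5002, -0.0786, 0.3291]
orientation: [0.023, 1.0, 0.0, 0.0]
wrist_force: [1.1, -0.5, 0.6]
gripper_width: 1.002
grasp_force: 0.0
```

>>> apply_moves([
  {"linear": [0, 0, 0], "delta_rot": [0, 0, 0], "grip": 1},
  {"linear": [0, 0, 0], "delta_rot": [0, 0, 0], "grip": 1},
])

```text
t: 2.05
tcp_pos: [0.4996, -0.0764, 0.3286]
orientation: [0.023, 1.0, 0.0, -0.0]
wrist_force: [-0.3, -0.3, 0.9]
gripper_width: 0.998
grasp_force: 0.0
```

Run:
```python
from h import *
s=robot.get_state();print(s['tcp_pos'],s['orientation'],s['qpos'])
top=grab('top','top1.png');sc=grab('scene','scene1.png')
b=sc['pixels'][140:270,150:310,::-1];b=cv2.resize(b,None,fx=4,fy=4,interpolation=cv2.INTER_CUBIC)
a=cv2.cvtColor(cv2.imread('pics/top0.png'),cv2.COLOR_BGR2RGB)
p=a.max(2);w=np.zeros_like(p);w[195:245,378:420]=p[195:245,378:420]<60
n,l,st,c=cv2.connectedComponentsWithStats(w)
for i in range(1,n):
    if st[i,4]>4: print(st[i],c[i],onz(top,c[i],.09))
q=sc['pixels'].max(2);w=np.zeros_like(q);w[170:212,190:240]=q[170:212,190:240]<45
n,l,st,c=cv2.connectedComponentsWithStats(w)
for i in range(1,n):
    if st[i,4]>4: print('sc',st[i],c[i])
cv2.imwrite('pics/c1.png',b)
T=lambda x,y:(x/3.3+200,y/3.3+140)
for nm,P in(('far band',(668,216)),('near band',(636,305))):
    print(nm,onz(top,[T(*P)],.085).round(4))
print('rest corners',onz(top,[T(620,198),T(576,316),T(652,342)],.01).round(4))
print('beaker',onz(top,[T(585,65)],.06).round(3))
```

```text
[ 0.49955737 -0.07639834  0.3285828 ] [ 2.29931678e-02  9.99735534e-01  2.90124462e-04 -3.03235962e-04] [-2.19389728e-01 -1.19138393e-01  1.26471170e+00  4.94974706e-04
  1.99672734e+00 -1.74399131e+00]
[391 204  19   8  46] [399.02173913 206.69565217] [[ 0.52312441 -0.41398119  0.09      ]]
[382 226  20  10  64] [390.265625 230.390625] [[ 0.44784917 -0.38623427  0.09      ]]
sc [223 176   7  17  44] [226.79545455 184.        ]
sc [201 182   8  17  49] [204.95918367 190.02040816]
sc [198 193   2   4   6] [198.66666667 194.5       ]
far band [[ 0.528  -0.4261  0.085 ]]
near band [[ 0.4421 -0.3951  0.085 ]]
rest corners [[ 0.5554 -0.3981  0.01  ]
 [ 0.4348 -0.3538  0.01  ]
 [ 0.4109 -0.4297  0.01  ]]
beaker [[ 0.68  -0.352  0.06 ]]
```

View pics/c1.png

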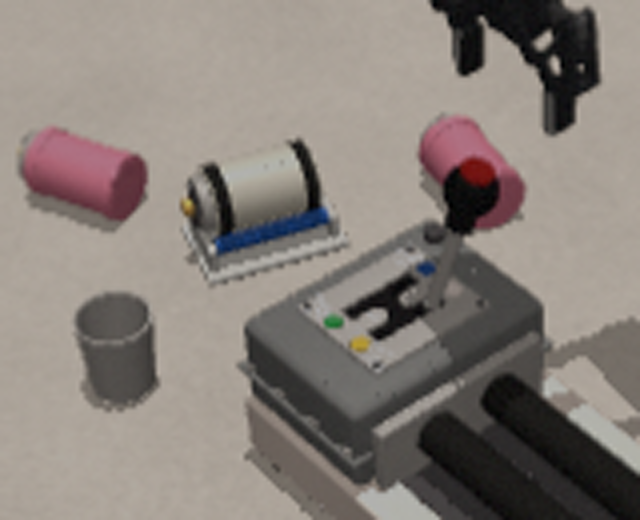

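The crop shows the gripper clear of everything above and beside the knob, whose centre is at about (268,187) in the full picture. Next I'll go over the knob, descend and grip it.

>>> apply_moves([
  {"linear": [1.5, -2.8, -2], "delta_rot": [0, 0, 0], "grip": 1},
  {"linear": [1.5, -2.8, -5], "delta_rot": [0, 0, 0], "grip": 1},
  {"linear": [1.5, -2.8, -9.6], "delta_rot": [0, 0, 0], "grip": 1},
  {"linear": [1.5, -2.8, -9.6], "delta_rot": [0, 0, 0], "grip": 1},
  {"linear": [1.5, -2.8, -9.6], "delta_rot": [0, 0, 0], "grip": 0},
  {"linear": [1.5, -2.8, -9.6], "delta_rot": [0, 0, 0], "grip": 0},
  {"linear": [1.5, -2.8, -9.6], "delta_rot": [0, 0, 0], "grip": 0},
  {"linear": [1.5, -2.8, -9.6], "delta_rot": [0, 0, 0], "grip": 0},
  {"linear": [1.5, -2.8, -9.6], "delta_rot": [0, 0, 0], "grip": 0},
], newtons=45)

```text
t: 3.28
tcp_pos: [0.5155, -0.104, 0.2358]
orientation: [0.022, 1.0, -0.0, 0.002]
wrist_force: [-1.7, 2.6, 5.4]
gripper_width: 0.469
grasp_force: 44.6
```

>>> apply_moves([
  {"linear": [1.3, 0, 0.2], "delta_rot": [0, 0, 0], "grip": 0},
  {"linear": [2.6, -0.1, 0.4], "delta_rot": [0, 0, 0], "grip": 0},
  {"linear": [3.9, -0.2, 0.5], "delta_rot": [0, 0, 0], "grip": 0},
  {"linear": [5.1, -0.2, 0.6], "delta_rot": [0, 0, 0], "grip": 0},
  {"linear": [5.1, -0.2, 0.6], "delta_rot": [0, 0, 0], "grip": 0},
  {"linear": [5.1, -0.2, 0.6], "delta_rot": [0, 0, 0], "grip": 0},
])

```text
t: 4.03
tcp_pos: [0.5658, -0.106, 0.241]
orientation: [0.022, 1.0, 0.0, 0.001]
wrist_force: [-3.8, 2.2, 5.9]
gripper_width: 0.47
grasp_force: 46.5
```

Run:
```python
from h import *
sc=grab('scene','scene2.png')
b=sc['pixels'][150:250,200:320,::-1];b=cv2.resize(b,None,fx=5,fy=5,interpolation=cv2.INTER_CUBIC)
cv2.imwrite('pics/c2.png',b)
```

```text
(no output)
```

View pics/c2.png

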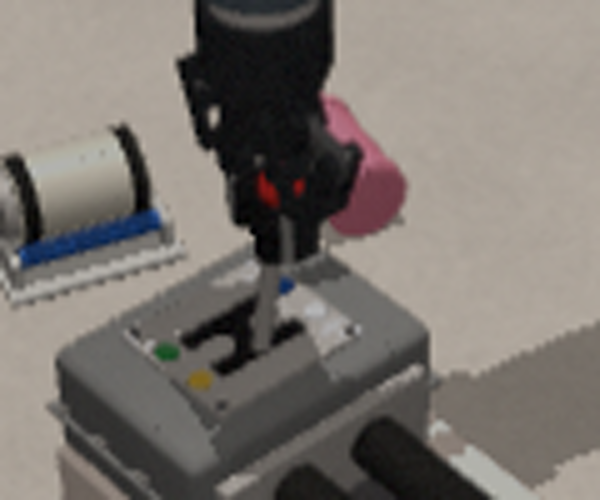

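The knob is held and the lever stands about at the neutral slot, crossing the plate at roughly (252,219) in the full picture. Now I'll cross to the outer lane.

>>> apply_moves([
  {"linear": [-0.05, -1.2, 0.15], "delta_rot": [0, 0, 0], "grip": 0},
  {"linear": [-0.1, -2.4, 0.25], "delta_rot": [0, 0, 0], "grip": 0},
  {"linear": [-0.15, -3.6, 0.25], "delta_rot": [0, 0, 0], "grip": 0},
  {"linear": [-0.2, -4.8, 0.2], "delta_rot": [0, 0, 0], "grip": 0},
  {"linear": [-0.25, -6.0, 0.1], "delta_rot": [0, 0, 0], "grip": 0},
  {"linear": [-0.3, -6.9, 0], "delta_rot": [0, 0, 0], "grip": 0},
  {"linear": [-0.3, -6.9, 0], "delta_rot": [0, 0, 0], "grip": 0},
  {"linear": [-0.3, -6.9, 0], "delta_rot": [0, 0, 0], "grip": 0},
])

```text
t: 5.08
tcp_pos: [0.5633, -0.1727, 0.2415]
orientation: [0.021, 1.0, 0.002, 0.001]
wrist_force: [-2.6, 10.1, 6.9]
gripper_width: 0.467
grasp_force: 47.5
```

>>> apply_moves([
  {"linear": [1.3, 0.05, 0], "delta_rot": [0, 0, 0], "grip": 0},
  {"linear": [2.6, 0, -0.1], "delta_rot": [0, 0, 0], "grip": 0},
  {"linear": [3.9, -0.1, -0.3], "delta_rot": [0, 0, 0], "grip": 0},
  {"linear": [5.1, -0.1, -0.6], "delta_rot": [0, 0, 0], "grip": 0},
  {"linear": [5.6, -0.1, -0.7], "delta_rot": [0, 0, 0], "grip": 0},
  {"linear": [6.0, -0.1, -0.7], "delta_rot": [0, 0, 0], "grip": 0},
  {"linear": [6.0, -0.1, -0.7], "delta_rot": [0, 0, 0], "grip": 0},
  {"linear": [6.0, -0.1, -0.7], "delta_rot": [0, 0, 0], "grip": 0},
])

```text
t: 6.08
tcp_pos: [0.6227, -0.1749, 0.2332]
orientation: [0.022, 1.0, 0.001, 0.0]
wrist_force: [-3.1, 5.6, 2.2]
gripper_width: 0.467
grasp_force: 48.8
```

>>> apply_moves([
  {"linear": [0.4, 0, 0], "delta_rot": [0, 0, 0], "grip": 0},
  {"linear": [0.8, 0, -0.1], "delta_rot": [0, 0, 0], "grip": 0},
  {"linear": [0.8, 0, -0.1], "delta_rot": [0, 0, 0], "grip": 0},
  {"linear": [0.8, 0, -0.1], "delta_rot": [0, 0, 0], "grip": 0},
])

```text
t: 6.58
tcp_pos: [0.6296, -0.1749, 0.2313]
orientation: [0.022, 1.0, 0.001, -0.002]
wrist_force: [-7.8, 7.5, 2.5]
gripper_width: 0.467
grasp_force: 48.9
```

>>> apply_moves([
  {"linear": [-0.7, 0.2, 0], "delta_rot": [0, 0, 0], "grip": 1},
  {"linear": [-0.7, 0.2, 0], "delta_rot": [0, 0, 0], "grip": 1},
  {"linear": [-0.7, 0.2, 0], "delta_rot": [0, 0, 0], "grip": 1},
  {"linear": [-0.7, 0.2, 0], "delta_rot": [0, 0, 0], "grip": 1},
  {"linear": [-0.7, 0.2, 5], "delta_rot": [0, 0, 0], "grip": 1},
  {"linear": [-0.7, 0.2, 9], "delta_rot": [0, 0, 0], "grip": 1},
  {"linear": [-10, 0.2, 10], "delta_rot": [0, 0, 0], "grip": 1},
  {"linear": [-14, -7, 10], "delta_rot": [0, 0, 0], "grip": 1},
  {"linear": [-14, -10, 10], "delta_rot": [0, 0, 0], "grip": 1},
])

```text
t: 7.7
tcp_pos: [0.4899, -0.2758, 0.3321]
orientation: [0.022, 1.0, -0.001, 0.001]
wrist_force: [0.0, -0.1, -0.2]
gripper_width: 0.998
grasp_force: 0.0
```

Run:
```python
from h import *
print(robot.get_state()['tcp_pos'])
top=grab('top','top3.png');sc=grab('scene','scene3.png')
def red(im,box):
    p=cv2.cvtColor(im['pixels'],cv2.COLOR_RGB2HSV);m=((p[...,0]<6)|(p[...,0]>175))&(p[...,1]>190)&(p[...,2]>70)
    x0,y0,x1,y1=box;ys,xs=np.nonzero(m[y0:y1,x0:x1]);print(len(xs));return xs.mean()+x0,ys.mean()+y0
a=red(top,(290,140,345,210));b=red(sc,(180,150,300,240));print(a,b,tri(top,a,sc,b),onz(top,a,.277))
b=sc['pixels'][150:250,180:300,::-1];b=cv2.resize(b,None,fx=3.3,fy=5,interpolation=cv2.INTER_CUBIC)
c=top['pixels'][145:245,285:405,::-1];c=cv2.resize(c,None,fx=3.3,fy=5,interpolation=cv2.INTER_CUBIC)
cv2.imwrite('pics/c3.png',np.hstack([b,c]))
```

```text
[ 0.4899438  -0.27581614  0.33205195]
61
41
(np.float64(330.672131147541), np.float64(161.47540983606558)) (np.float64(222.609756097561), np.float64(187.1707317073171)) (array([ 0.61947252, -0.17954894,  0.26752673]), np.float64(6.825257084278362e-05)) [[ 0.61721291 -0.1786324   0.277     ]]
```

View pics/c3.png

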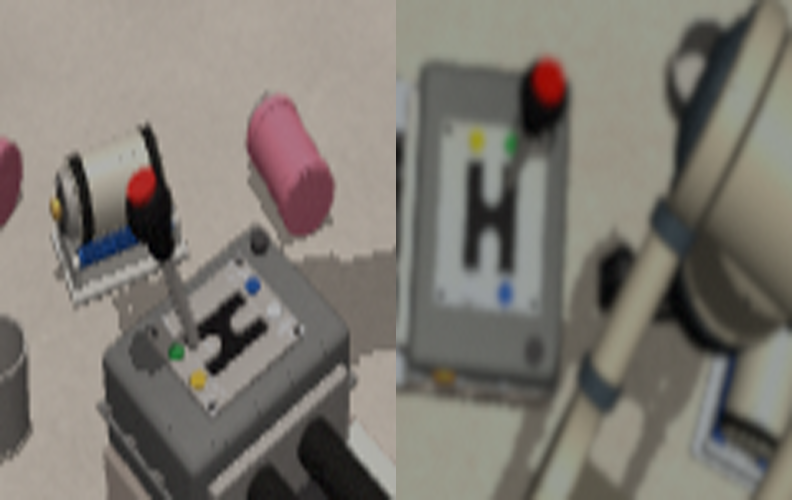

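The lever is in the outer far lane, with the cap at about (0.619,-0.179) and the lever at the green dot. It measures between 0.23 and 0.25 rad, so I'll push it once more with shut fingers and watch the force.

>>> apply_moves([
  {"linear": [5, 5, 0], "delta_rot": [0, 0, 0], "grip": 0},
  {"linear": [6.5, 10, 0], "delta_rot": [0, 0, 0], "grip": 0},
  {"linear": [6.5, 10, -4], "delta_rot": [0, 0, 0], "grip": 0},
  {"linear": [6.5, 10, -8.7], "delta_rot": [0, 0, 0], "grip": 0},
  {"linear": [8, 10, -8.7], "delta_rot": [0, 0, 0], "grip": 0},
  {"linear": [9, 10, -8.7], "delta_rot": [0, 0, 0], "grip": 0},
  {"linear": [9.8, 10, -8.7], "delta_rot": [0, 0, 0], "grip": 0},
  {"linear": [10.3, 10, -8.7], "delta_rot": [0, 0, 0], "grip": 0},
  {"linear": [10.3, 10, -8.7], "delta_rot": [0, 0, 0], "grip": 0},
  {"linear": [10.3, 10, -8.7], "delta_rot": [0, 0, 0], "grip": 0},
])

```text
t: 9.05
tcp_pos: [0.5931, -0.1757, 0.2444]
orientation: [0.023, 1.0, 0.0, -0.001]
wrist_force: [-8.0, 0.4, -0.3]
gripper_width: 0.001
grasp_force: 3.6
```

Only 8 N so far, so I'll push further.

>>> apply_moves([
  {"linear": [0.5, 0, 0], "delta_rot": [0, 0, 0], "grip": 0},
  {"linear": [0.8, 0, 0], "delta_rot": [0, 0, 0], "grip": 0},
  {"linear": [0.8, 0, 0], "delta_rot": [0, 0, 0], "grip": 0},
])

```text
t: 9.43
tcp_pos: [0.5993, -0.1758, 0.2433]
orientation: [0.023, 1.0, 0.0, -0.004]
wrist_force: [-14.7, 1.0, -2.7]
gripper_width: -0.003
grasp_force: 7.3
```

>>> apply_moves([
  {"linear": [0.5, 0, 0], "delta_rot": [0, 0, 0], "grip": 0},
  {"linear": [0.5, 0, 0], "delta_rot": [0, 0, 0], "grip": 0},
])

```text
t: 9.68
tcp_pos: [0.6031, -0.1757, 0.2425]
orientation: [0.024, 1.0, 0.001, -0.006]
wrist_force: [-19.1, 1.6, -3.9]
gripper_width: 0.003
grasp_force: 9.7
```

Run:
```python
from h import *
sc=grab('scene','scene4.png')
p=cv2.cvtColor(sc['pixels'],cv2.COLOR_RGB2HSV);m=((p[...,0]<6)|(p[...,0]>175))&(p[...,1]>190)&(p[...,2]>70)
ys,xs=np.nonzero(m[150:240,180:300]);print(len(xs),xs.mean()+180,ys.mean()+150,onz(sc,[(xs.mean()+180,ys.mean()+150)],.2675))
```

```text
40 222.5 187.425 [[ 0.62040393 -0.17887696  0.2675    ]]
```

The cap did not move under 19 N, so the lever is home at its stop. Next I'll go over the jar.

>>> apply_moves([
  {"linear": [-3, 0, 0], "delta_rot": [0, 0, 0], "grip": 0},
  {"linear": [-7, 0, 4], "delta_rot": [0, 0, 0], "grip": 0},
  {"linear": [-9, -6, 6], "delta_rot": [0, 0, -5], "grip": 1},
  {"linear": [-10, -12, 6], "delta_rot": [0, 0, -12], "grip": 1},
  {"linear": [-12.2, -18, 3], "delta_rot": [0, 0, -17.4], "grip": 1},
  {"linear": [-12.2, -23.6, -2], "delta_rot": [0, 0, -17.4], "grip": 1},
  {"linear": [-12.2, -23.6, -4], "delta_rot": [0, 0, -17.4], "grip": 1},
  {"linear": [-12.2, -23.6, -4], "delta_rot": [0, 0, -17.4], "grip": 1},
  {"linear": [-12.2, -23.6, -4], "delta_rot": [0, 0, -17.4], "grip": 1},
])

```text
t: 10.85
tcp_pos: [0.486, -0.4113, 0.2063]
orientation: [0.173, 0.985, -0.001, 0.001]
wrist_force: [-0.1, -0.0, 1.3]
gripper_width: 1.001
grasp_force: 0.0
```

Run:
```python
from h import *
s=robot.get_state();print(s['tcp_pos'],s['orientation'])
sc=grab('scene','scene5.png');top=grab('top')
# project hypothesised jar: bands' centres & body ends on axis
c=np.array([.484,-.412,.06]);u=np.array([np.cos(np.radians(-20)),np.sin(np.radians(-20)),0])
im=cv2.cvtColor(sc['pixels'],cv2.COLOR_RGB2BGR)
x0,y0=180,130;b=cv2.resize(im[y0:y0+90,x0:x0+120],None,fx=6,fy=6,interpolation=cv2.INTER_CUBIC)
th=np.linspace(0,2*np.pi,40);v=np.array([-u[1],u[0],0])
for s in(-.048,-.034,.034,.048):
    P=c+u*s+.032*(np.cos(th)[:,None]*v+np.sin(th)[:,None]*[0,0,1])
    q=((proj(sc,P)-[x0,y0]+.5)*6).astype(int);cv2.polylines(b,[q],True,(0,255,0),1)
cv2.imwrite('pics/c5.png',b)
```

```text
[ 0.48595859 -0.41134179  0.20632488] [ 1.73392737e-01  9.84851507e-01 -7.01027198e-04  1.40554221e-03]
```

View pics/c5.png

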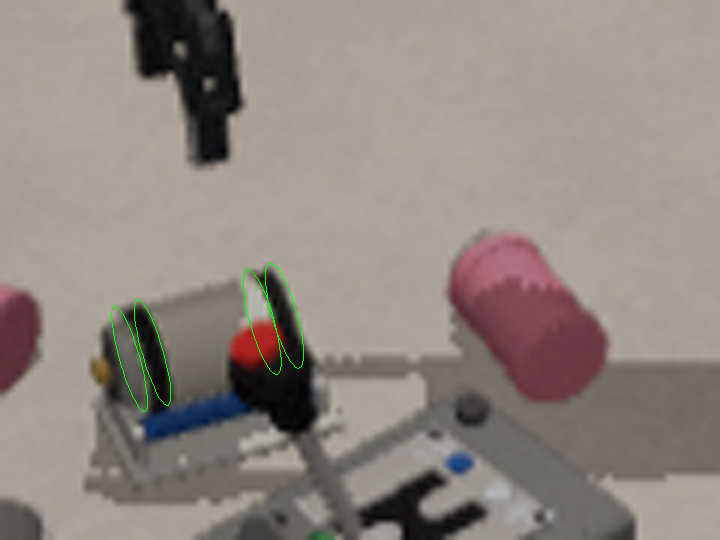

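The overlay circles fit the jar in height and sideways, but the real bands sit about 8 mm nearer along the axis, so the jar centre is at about (0.477,-0.41). Next I'll descend and grip.

>>> apply_moves([
  {"linear": [-0.8, 0.2, -5], "delta_rot": [0, 0, 0], "grip": 1},
  {"linear": [-0.8, 0.2, -10], "delta_rot": [0, 0, 0], "grip": 1},
  {"linear": [-0.8, 0.2, -14], "delta_rot": [0, 0, 0], "grip": 1},
  {"linear": [-0.8, 0.2, -16.9], "delta_rot": [0, 0, 0], "grip": 1},
  {"linear": [-0.8, 0.2, -16.9], "delta_rot": [0, 0, 0], "grip": 1},
  {"linear": [-0.8, 0.2, -16.9], "delta_rot": [0, 0, 0], "grip": 0.6},
  {"linear": [-0.8, 0.2, -16.9], "delta_rot": [0, 0, 0], "grip": 0.5},
  {"linear": [-0.8, 0.2, -16.9], "delta_rot": [0, 0, 0], "grip": 0.5},
  {"linear": [-0.8, 0.2, -16.9], "delta_rot": [0, 0, 0], "grip": 0.5},
], newtons=60)

```text
t: 12.08
tcp_pos: [0.4794, -0.409, 0.0389]
orientation: [0.173, 0.985, -0.0, 0.003]
wrist_force: [1.5, 7.0, 6.2]
gripper_width: 0.7
grasp_force: 65.1
```

>>> apply_moves([
  {"linear": [0, 0, 1], "delta_rot": [0, 0, 0], "grip": 0.5},
  {"linear": [0, 0, 3], "delta_rot": [0, 0, 0], "grip": 0.5},
  {"linear": [0, 0, 7], "delta_rot": [0, 0, 0], "grip": 0.5},
  {"linear": [0, 0, 12], "delta_rot": [0, 0, 0], "grip": 0.5},
  {"linear": [0, 0, 17], "delta_rot": [0, 0, 0], "grip": 0.5},
  {"linear": [0, 0, 22], "delta_rot": [0, 0, 0], "grip": 0.5},
  {"linear": [0, 0, 27], "delta_rot": [0, 0, 0], "grip": 0.5},
  {"linear": [0, 0, 31], "delta_rot": [0, 0, 0], "grip": 0.5},
  {"linear": [0, 0, 31], "delta_rot": [0, 0, 0], "grip": 0.5},
])

```text
t: 13.2
tcp_pos: [0.4772, -0.4101, 0.3505]
orientation: [0.174, 0.985, -0.003, 0.004]
wrist_force: [-0.3, -0.3, -7.1]
gripper_width: 0.696
grasp_force: 67.4
```

Run:
```python
from h import *
s=robot.get_state();print(s['tcp_pos'],s['orientation'],s['wrist_force'],s['torque'],s['gripper_width'])
top=grab('top','top6.png');sc=grab('scene','scene6.png')
# mill end-plate/roller look, unobstructed top: 
b=cv2.resize(top['pixels'][150:230,200:300,::-1],None,fx=8,fy=7,interpolation=cv2.INTER_CUBIC)
G=np.array([.565,-.140]);yw=-.046;ux=np.array([np.cos(yw),np.sin(yw)]);uy=np.array([-np.sin(yw),np.cos(yw)])
O=np.array([.574,.053])
def mp(x,y,z): return np.r_[O+ux*x+uy*y,z]
for z,col,pts in((.125,(0,0,255),[(-.08,-.11),(.08,-.11),(.08,.11),(-.08,.11)]),(.1,(0,255,0),[(-.031,-.107),(-.031,.107),(.031,.107),(.031,-.107)])):
    q=((proj(top,[mp(*p,z) for p in pts])-[200,150]+.5)*[8,7]).astype(int);cv2.polylines(b,[q],True,col,1)
cv2.imwrite('pics/c6.png',b)
```

```text
[ 0.47724205 -0.41006252  0.35048959] [ 0.17388791  0.98475447 -0.00268713  0.0037968 ] [-0.28433639 -0.33518566 -7.08352031] [-0.0274935   0.01524832  0.04297213] 0.6957702831693414
```

View pics/c6.png

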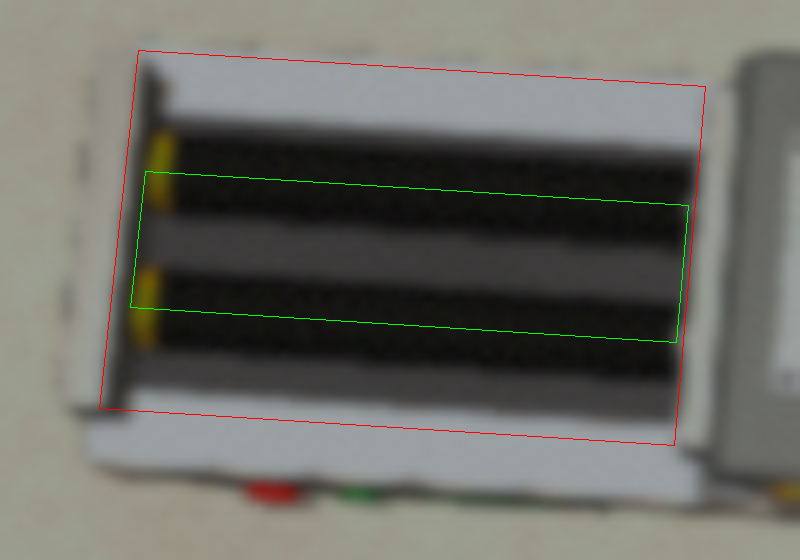

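The outlines fit the end plates and rollers, so roller_mid is at about (0.574,0.053). The jar is held and weighs about 0.72 kg, so I'll carry it over.

>>> apply_moves([
  {"linear": [1, 4, 0], "delta_rot": [0, 0, -6], "grip": 0.5},
  {"linear": [2, 9, 0], "delta_rot": [0, 0, -14], "grip": 0.5},
  {"linear": [3, 14.5, 0], "delta_rot": [0, 0, -23], "grip": 0.5},
  {"linear": [4.1, 20, 0], "delta_rot": [0, 0, -32], "grip": 0.5},
  {"linear": [5.2, 25.5, 0], "delta_rot": [0, 0, -41], "grip": 0.5},
  {"linear": [6.4, 31, 0], "delta_rot": [0, 0, -50], "grip": 0.5},
  {"linear": [7.5, 36.5, 0], "delta_rot": [0, 0, -59], "grip": 0.5},
  {"linear": [8.6, 41.5, 0], "delta_rot": [0, 0, -67], "grip": 0.5},
  {"linear": [9.4, 45, 0], "delta_rot": [0, 0, -71.6], "grip": 0.5},
  {"linear": [9.6, 46.3, -2], "delta_rot": [0, 0, -72.6], "grip": 0.5},
  {"linear": [9.6, 46.3, -4], "delta_rot": [0, 0, -72.6], "grip": 0.5},
  {"linear": [9.6, 46.3, -4], "delta_rot": [0, 0, -72.6], "grip": 0.5},
])

```text
t: 14.8
tcp_pos: [0.5719, 0.0536, 0.2992]
orientation: [0.723, 0.691, -0.003, -0.003]
wrist_force: [-0.5, -0.2, -8.2]
gripper_width: 0.692
grasp_force: 67.5
```

>>> apply_moves([
  {"linear": [0, 0, -5], "delta_rot": [0, 0, 0], "grip": 0.5},
  {"linear": [0, 0, -10], "delta_rot": [0, 0, 0], "grip": 0.5},
  {"linear": [0, 0, -10], "delta_rot": [0, 0, 0], "grip": 0.5},
  {"linear": [0, 0, -10], "delta_rot": [0, 0, 0], "grip": 0.5},
])

```text
t: 15.3
tcp_pos: [0.5738, 0.0532, 0.2073]
orientation: [0.723, 0.691, 0.001, 0.001]
wrist_force: [1.1, -0.5, -5.2]
gripper_width: 0.694
grasp_force: 68.7
```

Run:
```python
from h import *
s=robot.get_state();print(s['tcp_pos'],R.from_quat(s['orientation']).as_matrix()[:,1:].round(4).tolist(),s['wrist_force'],s['t'])
sc=grab('scene','scene7.png')
x0,y0=190,160;b=cv2.resize(sc['pixels'][y0:y0+150,x0:x0+170,::-1],None,fx=4,fy=4,interpolation=cv2.INTER_CUBIC)
cv2.imwrite('pics/c7.png',b)
```

```text
[0.57382428 0.05319209 0.20729586] [[0.9989, 0.0028], [-0.0458, 0.0001], [0.0028, -1.0]] [ 1.08036106 -0.49010319 -5.24214609] 15.3
```

View pics/c7.png

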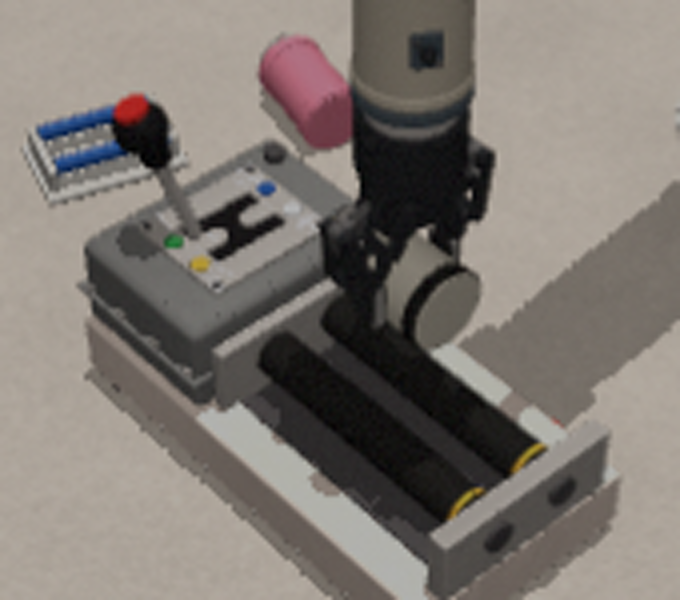

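The jar is held level above the rollers, axis lengthwise, with the lever still at the green dot at about (236,218) in the full picture. Now I'll lower it and watch the force.

>>> apply_moves([
  {"linear": [0, 0, -3], "delta_rot": [0, 0, 0], "grip": 0.5},
  {"linear": [0, 0, -5.5], "delta_rot": [0, 0, 0], "grip": 0.5},
  {"linear": [0, 0, -7.2], "delta_rot": [0, 0, 0], "grip": 0.5},
  {"linear": [0, 0, -8], "delta_rot": [0, 0, 0], "grip": 0.5},
  {"linear": [0, 0, -8.3], "delta_rot": [0, 0, 0], "grip": 0.5},
  {"linear": [0, 0, -8.3], "delta_rot": [0, 0, 0], "grip": 0.5},
  {"linear": [0, 0, -8.3], "delta_rot": [0, 0, 0], "grip": 0.5},
])

```text
t: 16.23
tcp_pos: [0.5736, 0.0534, 0.1227]
orientation: [0.723, 0.691, 0.001, 0.001]
wrist_force: [-0.8, -0.4, -7.4]
gripper_width: 0.698
grasp_force: 69.1
```

>>> apply_moves([
  {"linear": [0, 0, -0.3], "delta_rot": [0, 0, 0], "grip": 0.5},
  {"linear": [0, 0, -0.5], "delta_rot": [0, 0, 0], "grip": 0.5},
  {"linear": [0, 0, -0.5], "delta_rot": [0, 0, 0], "grip": 0.5},
])

```text
t: 16.6
tcp_pos: [0.5747, 0.0534, 0.1192]
orientation: [0.723, 0.691, 0.002, 0.002]
wrist_force: [3.5, -0.6, 3.8]
gripper_width: 0.693
grasp_force: 70.4
```

>>> apply_moves([
  {"linear": [0.1, 0, -0.15], "delta_rot": [0, 0, 0], "grip": 0.5},
  {"linear": [0.1, 0, -0.15], "delta_rot": [0, 0, 0], "grip": 0.5},
  {"linear": [0.1, 0, -0.15], "delta_rot": [0, 0, 0], "grip": 0.5},
], newtons=25)

```text
t: 16.98
tcp_pos: [0.576, 0.0533, 0.1182]
orientation: [0.723, 0.691, 0.002, 0.002]
wrist_force: [3.7, -0.8, 6.6]
gripper_width: 0.698
grasp_force: 70.8
```

>>> apply_moves([
  {"linear": [0, 0, 0], "delta_rot": [0, 0, 0], "grip": 0.75},
  {"linear": [0, 0, 0], "delta_rot": [0, 0, 0], "grip": 0.8},
  {"linear": [0, 0, 0], "delta_rot": [0, 0, 0], "grip": 0.9},
  {"linear": [0, 0, 0], "delta_rot": [0, 0, 0], "grip": 1},
  {"linear": [0, 0, 0], "delta_rot": [0, 0, 0], "grip": 1},
  {"linear": [0, 0, 0], "delta_rot": [0, 0, 0], "grip": 1},
])

```text
t: 17.73
tcp_pos: [0.5741, 0.0534, 0.1152]
orientation: [0.723, 0.691, -0.0, -0.0]
wrist_force: [-1.1, 0.0, 0.2]
gripper_width: 1.001
grasp_force: 0.0
```

Released. Next I'll lift straight up, move back toward the start side, and check.

>>> apply_moves([
  {"linear": [0, 0, 2], "delta_rot": [0, 0, 0], "grip": 1},
  {"linear": [0, 0, 5], "delta_rot": [0, 0, 0], "grip": 1},
  {"linear": [0, 0, 10], "delta_rot": [0, 0, 0], "grip": 1},
  {"linear": [0, 0, 16], "delta_rot": [0, 0, 0], "grip": 1},
  {"linear": [-4, 4, 20], "delta_rot": [0, 0, 0], "grip": 1},
  {"linear": [-8, 10, 20], "delta_rot": [0, 0, 0], "grip": 1},
  {"linear": [-12, 16, 20], "delta_rot": [0, 0, 0], "grip": 1},
  {"linear": [-16, 22, 20], "delta_rot": [0, 0, 0], "grip": 1},
  {"linear": [-20, 28, 20], "delta_rot": [0, 0, 0], "grip": 1},
  {"linear": [-20, 28, 20], "delta_rot": [0, 0, 0], "grip": 1},
])

```text
t: 18.98
tcp_pos: [0.3723, 0.3352, 0.3173]
orientation: [0.722, 0.691, 0.001, -0.0]
wrist_force: [0.6, 1.4, -0.6]
gripper_width: 0.997
grasp_force: 0.0
```

Run:
```python
from h import *
sc=grab('scene','scene8.png');top=grab('top','top8.png')
b=cv2.resize(sc['pixels'][150:390,150:390,::-1],(400,400),interpolation=cv2.INTER_CUBIC)
c=cv2.resize(top['pixels'][135:255,205:345,::-1],(400,400),interpolation=cv2.INTER_CUBIC)
cv2.imwrite('pics/c8.png',np.hstack([b,c]))
p=cv2.cvtColor(sc['pixels'],cv2.COLOR_RGB2HSV);m=((p[...,0]<6)|(p[...,0]>175))&(p[...,1]>190)&(p[...,2]>70)
ys,xs=np.nonzero(m[150:240,180:300]);print(len(xs),xs.mean()+180,ys.mean()+150,robot.get_state()['tcp_pos'])
```

```text
40 222.5 187.35 [0.37156508 0.33629536 0.31704992]
```

View pics/c8.png

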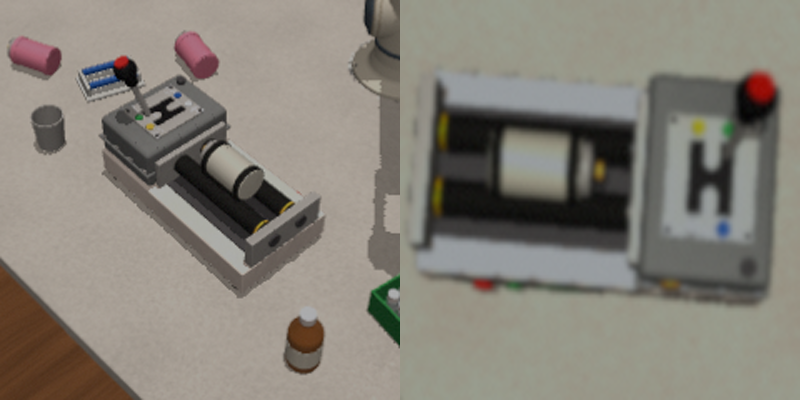

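The picture shows the jar lying on both rollers, centred at about x=537 of the right half between plates at about 440 and 632. The lever is home at the green dot, and the bottle, beaker and bin stand where they were.

```bash
python3 -c "
from bench import robot
print(robot.sign_off())"
```

```text
the job is handed in; nothing more can be done
None
```

The job is handed in at about 19 s: the gear lever is fully home in the green-dot gear, and after that the white jar was set down on both rollers, about mid-way between the end plates, with the vial bin, bottle and beaker left untouched.

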